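Clamp a heel blank with the guarded knob

ROBOT

A 6-joint arm with a two-finger parallel gripper is mounted at the origin on the work surface. World frame = base frame: x ahead of the robot, y to its left, z up, the work surface at z = 0. Lengths are in m, angles in degrees, forces in N, time in s.
With the tool pointing down it reaches from about 0.4 to 0.825 m from the base axis. Payload 7 kg.
Tool frame: the origin (TCP) lies between the finger pads; the fingertips stand 22 mm ahead of it and the grasp point (between the pads) lies 3 mm ahead of it; z points along the fingers, y is the direction in which the jaws open and shut (so a half turn about z gives the same grasp; the last joint's range is limited). The gripper opens to 88 mm and grips with 3 to 60 N. Pads are 19 mm wide; open, the fingers measure 130 mm over their backs; the gripper's body (78 mm by 193 mm) begins 47 mm behind the grasp point.
Start: joints at [92.882, 20.546, 0.682, 0, -70.136, -16.507], TCP at [0.159, 0.656, 0.249] pointing down, gripper open.
Joint ranges: [-176.03, 176.03], [-82.01, 121.73], [-58.28, 71.71], [-173.87, 95.51], [-174.79, -0.11], [-173.66, 173.66]. Speed limits (degrees/s): [136.94, 136.94, 172.46, 180, 180, 180].

INTERFACE

Orientations are given as [roll, pitch, yaw] about the fixed x, y, z axes, in that order (R = Rz(yaw) Ry(pitch) Rx(roll)).
In Python, from plant import telemetry, cams, r gives the robot as it stands.
- The arm moves only by the tool carry_out, never from a script. Its argument "commands" is one flat list of numbers, 5 for each row, row after row: the shift along the world's x, y, z as a fraction of full scale, then the turn about the world's z as a fraction of full scale, then the gripper's target within -1 to 1 (shut at 1, half-way at 0, fully open at -1). In form: [x, y, z, turn, claw, x, y, z, turn, claw, ...]. A call has 1 to 8 rows; each row shifts and turns the commanded pose from where the row before left it; what a row does not reach is not made up. Full scale, the value 1, is 0.04 m for a shift and 4 degrees for a turn. A row lasts 1/10 s, in which the tool goes at most 50 mm and 8.59 degrees, less where a joint would pass 70% of its speed; a pose out of reach is approached as far as the arm can. A call with a number of a shift or a turn outside -1 to 1 is refused whole. A call with a gripper value outside its range is refused whole. The fingers move at their own pace and stop on an object; "grip_force" is the grip in N (left out, the last holds). Time passes only in rows, so rows that do not move let the fingers close. It gives the time, the measured TCP pose, the force and the opening at its end, in the units of the state.
- telemetry.get_state(): the state, without advancing time (a new reading comes with each control period).
- cams.capture(name): name is "scene" or "top" or "wrist"; returns a dict with "frame" (384x512x3 uint8, red, green, blue), "camera_matrix" (3x3 intrinsics, pixels), "camera_from_world" (4x4, takes a point from world to camera coordinates); the wrist camera has in their place "mount" (4x4, takes a point from camera to tool coordinates, whose origin is the TCP and whose axes are the flange's). Camera axes: x right, y down, z forward; pixel columns grow to the right and rows downward; lengths in m; the calibration is good to about 2 mm. A picture is of the moment at which its call begins: read the wrist's pose just before it. There is no depth.
- r.close_job(): hands the job in, once; it reports no verdict.
The state is a dict: "time_s": time; "joints": joint angles; "qd": joint speeds; "joint_torque": joint torques, N m; "tcp_pos": TCP position; "eef_rot": TCP orientation; "contact_force": force on the tool from outside, world axes, zero at the start; "moment": the same for the moment, N m; "gripper_width": finger opening in m.
Only numpy, scipy, OpenCV 4.12 (cv2) and the standard library are available. Lean on these libraries where they do the work, as an engineer would, in place of code of your own. Each camera call takes 0.05 s, during which the arm holds its last target. There are 200 camera calls.

TASK

Stand the striped heel blank on its end in the open jaw of the green heel jig, between the jaw's rubber pad and the steel backstop, and let go of it. Then reach into the guard well and turn the orange knob clockwise until the blank is pinched against the backstop with about 10 newtons: finger-tight, when the knob has become roughly half again as stiff to turn as when it ran free, and never squeezed hard. Leave the blank clamped, do not knock the jig's guard, and leave the spool and the wax tin where they are.

Things in the scene. Friction and masses are not known exactly. Their poses are not given: they have to be found in the camera images.
- jig: Heel jig, fixed to the bench: dark steel base plate 130 mm (x) by 225 mm (y, from -100 to +125 mm) and 18 mm thick, its upper face 18 mm above the bench. Origin at bench height. Everything on it lies along its y axis (x = 0): the guard and knob at y = +70 mm, then the pad, then the opening for the blank, then the backstop.
- guard: Green square housing on the jig, 100 x 100 mm, flat top 74 mm above the bench, with a round well 84 mm in diameter right through it, down to the plate. The knob stands in the middle of the well, its top 14 mm below the rim; fingers must be partly closed to fit in. Origin: centre of the well on the plate, 18 mm above the bench. Axes as the jig's.
- opening (a point): Nominal middle of the open jaw, on the plate's upper face (18 mm above the bench), jig x = 0, y = -26 mm; axes as the jig's. Pad (+y side) and steel backstop (-y side) are each 36 mm wide in x and 34 mm tall. The backstop is locked with its face anywhere 21 to 31 mm from here towards -y; where is not reported. It does not move.
- jaw: Steel jaw with the rubber pad; slides along the jig's -y, 10 mm per rad of knob. Origin at jig x = 0, 18.5 mm above the bench; the pad's free face is 10 mm from it towards -y. The pad is sprung against the jaw, several newtons per mm, and gives way as it presses while the jaw goes on. Pad to backstop is 42 to 55 mm at the start.
- knob_grip (a point): Grip of the orange bar knob in the well, on its vertical axis, 45 mm above the bench and 15 mm below the bar's top. The bar is 50 mm long along the point's x, 16 mm thick along its y, 36 mm tall; below it is a black round skirt 60 mm across, top 24 mm above the bench.
- knob (a joint): Knob angle, rad; grows clockwise seen from above and closes the jaw 10 mm per rad. Starts at 0 to 0.3, end stop 2.6. Turning it free takes about 0.18 N m, the same everywhere; this friction also holds it where it is left (standing still, it may act either way). Each newton of clamping adds 0.01 N m against the turn: at 10 N, 0.1 N m more than the same motion running free.
- heel: Heel blank: rectangular block of six light and dark wood layers, 50 mm (its x) by 34 mm (its y) by 60 mm tall (z), about 0.1 kg, loose, standing upright on the bench. Origin at the centre of its underside. It goes into the jaw with its 34 mm thickness across the opening, its y parallel to the jig's y (either way round).
- spool: Bystander: blue thread spool, 44 mm across, 52 mm tall, standing on the bench; origin at the centre of its underside.
- tin: Bystander: black wax tin with a steel lid, 64 mm across, 50 mm tall; origin at the centre of its underside.
Mind the look-alikes: they are no part of the job. Of the things like the heel, leave any that is purple or turquoise; of the rest the larger one is meant.

How it is judged:
By the outcome, as a careful person would: the job done as asked, in the order asked, and still so for the second after the job is handed in, with the robot touching nothing.
It also fails if it takes over 72 s, if anything falls off the work surface, if the arm or the gripper's body presses on something with over 40 N, if the wrist force passes 120 N, or if a joint passes its speed limit or range.

## Working session

There is one attempt and no reset: what is moved stays moved. The work goes in short steps, Python scripts to look and compute and a tool call to move; the robot and the scene stay as the last step left them, time stands still between calls to the robot, and variables do not carry over. Pictures are saved under pics/ and viewed, about 8 in all and at most 12, crops included, and the job is handed in when it is done.

Besides the shell and the picture viewer there is one more tool, called as name(argument=value, ...), one argument or row to a line, values as JSON. carry_out: Moves the arm, as the interface text tells. Shift numbers are shares of 0.04 m and turn numbers shares of 4 degrees, none past 1 either way. Its arguments: {"type":"object","properties":{"commands":{"type":"array"},"grip_force":{"type":"number"}},"required":["commands"]}

```bash
ls; mkdir -p pics
python3 - <<'E'
from plant import telemetry, cams, r
import cv2, numpy as np, pickle
s=telemetry.get_state(); print(s)
d={n:cams.capture(n) for n in("scene","top")}
pickle.dump(d,open('c0.pkl','wb'))
for n in d:
    print(n,d[n]['camera_matrix'].tolist(),np.round(d[n]['camera_from_world'],4).tolist())
cv2.imwrite('pics/a_top.png',d['top']['frame'][:,:,::-1])
cv2.imwrite('pics/a_scene.png',d['scene']['frame'][:,:,::-1])
E
```

```text
pics
{'time_s': 0.0, 'joints': array([ 9.28826210e+01,  2.05913547e+01,  6.34148226e-01, -1.84707688e-02,
       -7.01368803e+01, -1.65066732e+01]), 'qd': array([ 0.08127756,  0.08381773, -0.09220058,  0.06346214, -0.07172718,
       -0.01211995]), 'joint_torque': array([ 7.39320203e-04, -5.82710016e+01,  2.93051237e+01,  6.99691191e+00,
        6.98405929e-03, -1.50035248e-04]), 'tcp_pos': array([0.15892508, 0.65555885, 0.24763161]), 'eef_rot': array([ 1.79904857e+02, -1.00868234e-02, -1.36303340e+01]), 'contact_force': array([-0.47412497, -0.48348073,  0.20464122]), 'moment': array([ 0.03270209, -0.04820263, -0.01076383]), 'gripper_width': 0.08800893256849919}
scene [[427.58322458962925, 0.0, 257.2331086245644], [0.0, 427.58322458962925, 193.97121170310606], [0.0, 0.0, 1.0]] [[0.7465, 0.6651, 0.0199, -0.3912], [0.467, -0.5024, -0.7276, -0.2014], [-0.4739, 0.5525, -0.6857, 1.416], [0.0, 0.0, 0.0, 1.0]]
top [[353.74149123227136, 0.0, 255.0245702016939], [0.0, 353.74149123227136, 194.1395729232805], [0.0, 0.0, 1.0]] [[-0.0283, -0.9992, 0.0287, -0.0289], [-0.9959, 0.0257, -0.0869, 0.5585], [0.0861, -0.031, -0.9958, 0.9368], [0.0, 0.0, 0.0, 1.0]]
```

View pics/a_top.png

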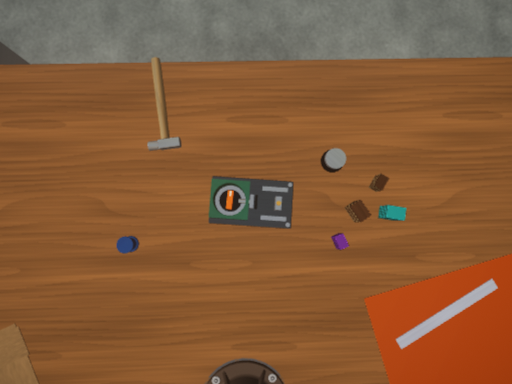

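View pics/a_scene.png

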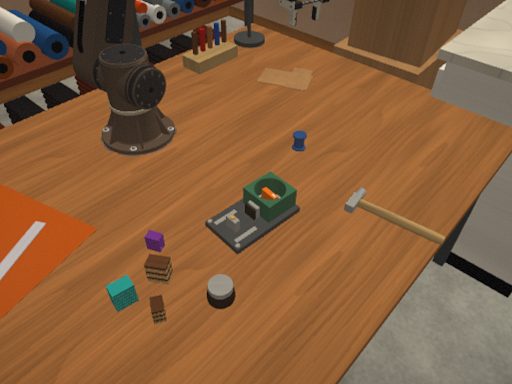

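Run:
```python
import cv2, numpy as np, pickle
d=pickle.load(open('c0.pkl','rb'))
t=d['top']['frame'][:,:,::-1]; s=d['scene']['frame'][:,:,::-1]
A=cv2.resize(t[165:255,200:300],None,fx=4,fy=4,interpolation=cv2.INTER_CUBIC)
B=cv2.resize(t[165:255,325:415],None,fx=4,fy=4,interpolation=cv2.INTER_CUBIC)
C=cv2.resize(s[225:325,100:200],None,fx=2.4,fy=2.4,interpolation=cv2.INTER_CUBIC)
D=cv2.resize(s[165:250,200:305],None,fx=2.4,fy=2.4,interpolation=cv2.INTER_CUBIC)
im=np.zeros((600,800,3),np.uint8)
im[:360,:400]=A; im[:360,400:760]=B; im[360:600,:240]=C; im[360:360+D.shape[0],400:400+D.shape[1]]=D
cv2.imwrite('pics/b.png',im)
```

```text
(no output)
```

View pics/b.png

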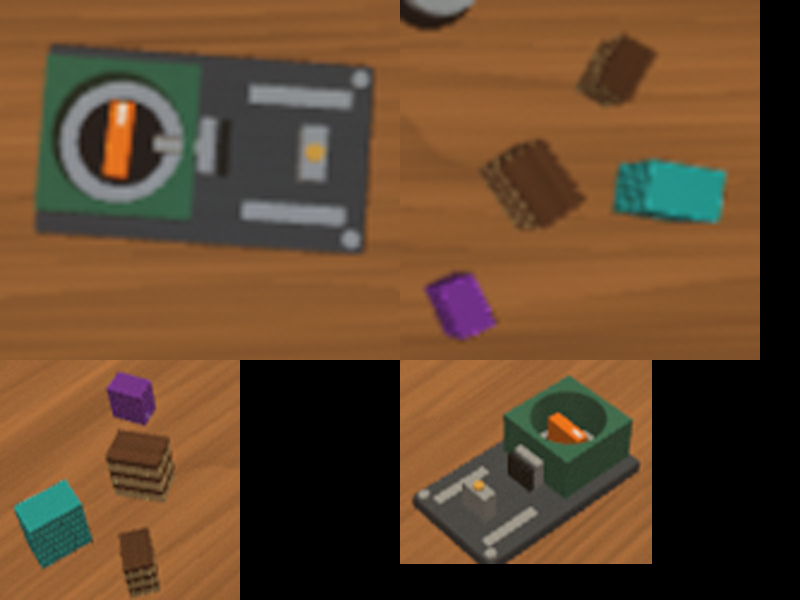

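```bash
cat > h.py <<'E'
import cv2, numpy as np
from scipy.spatial.transform import Rotation as R
def ray(K,Twc,uv,z):
    "pixels -> world points on plane z; Twc world_from_camera"
    uv=np.atleast_2d(np.float64(uv)); d=np.c_[uv,np.ones(len(uv))]@np.linalg.inv(K).T@Twc[:3,:3].T
    o=Twc[:3,3]; return o+d*((z-o[2])/d[:,2])[:,None]
def fixed(c,uv,z): return ray(c['camera_matrix'],np.linalg.inv(c['camera_from_world']),uv,z)
def wrist_T(s,c):
    T=np.eye(4); T[:3,:3]=R.from_euler('xyz',s['eef_rot'],degrees=True).as_matrix(); T[:3,3]=s['tcp_pos']
    return T@c['mount']
def wshot(name):
    from plant import telemetry,cams
    import pickle
    s=telemetry.get_state(); c=cams.capture('wrist'); c['T']=wrist_T(s,c)
    pickle.dump((s,c),open(name+'.pkl','wb')); cv2.imwrite(f'pics/{name}.png',c['frame'][:,:,::-1]); return s,c
E
python3 - <<'E'
from h import *; import pickle
d=pickle.load(open('c0.pkl','rb')); t=d['top']
o=np.array([200,165]); f=lambda p,z:fixed(t,np.array(p)/4+o,z).round(4).tolist()
print('plate',f([[50,42],[373,67],[363,253],[37,232]],.018))
print('guard',f([[50,50],[203,65],[190,220],[37,210]],.074))
print('knob ends',f([[123,102],[115,178]],.06))
print('pad face/backstop face',f([[229,148],[300,152]],.052))
o=np.array([325,165]);g=lambda p,z:fixed(t,(np.array(p)-[400,0])/4+o,z).round(4).tolist()
print('heel top',g([[540,140],[584,195],[540,229],[500,160]],.06))
print('small',g([[620,70]],.05),'purple',g([[460,305]],.03),'turq',g([[670,190]],.05))
print('tin',fixed(t,[[335,159]],.05),'spool',fixed(t,[[126,245]],.05))
from plant import telemetry,cams; print(cams.capture('wrist')['mount'].round(3).tolist())
E
```

```text
plate [[0.6124, 0.0709, 0.018], [0.5896, -0.1504, 0.018], [0.4624, -0.1388, 0.018], [0.4829, 0.082, 0.018]]
guard [[0.5992, 0.0661, 0.074], [0.587, -0.0323, 0.074], [0.4873, -0.0213, 0.074], [0.4964, 0.0762, 0.074]]
knob ends [[0.5657, 0.0204, 0.06], [0.5161, 0.0267, 0.06]]
pad face/backstop face [[0.5342, -0.0484, 0.052], [0.5303, -0.0952, 0.052]]
heel top [[0.5318, -0.3193, 0.06], [0.4948, -0.3465, 0.06], [0.4734, -0.3161, 0.06], [0.5193, -0.292, 0.06]]
small [[0.578, -0.3792, 0.05]] purple [[0.424, -0.2689, 0.03]] turq [[0.4968, -0.4081, 0.05]]
tin [[ 0.64454083 -0.26080352  0.05      ]] spool [[0.43193505 0.29436017 0.05      ]]
[[-0.0, -0.968, -0.251, 0.067], [1.0, -0.0, 0.001, 0.0], [-0.001, -0.251, 0.968, -0.138], [0.0, 0.0, 0.0, 1.0]]
```

Candidates (top-view pixels): larger striped (358,211), smaller striped (379,183), purple (341,241) and turquoise (393,212). I choose the larger striped one at (358,211), and the crop confirms it. Now moving above it.

carry_out(
  commands=[0.9,-0.6,0,-1,-1,0.9,-0.6,0,-1,-1,0.9,-0.6,0,-1,-1,0.9,-0.6,0,-1,-1,0.9,-0.6,0,-1,-1,0.9,-0.6,0,-1,-1,0.9,-0.6,0,-1,-1,0.9,-0.6,0,-1,-1],
)

```text
time_s: 0.95
tcp_pos: [0.4482, 0.4627, 0.2484]
eef_rot: [180.0, -0.0, -45.8]
contact_force: [0.4, 0.9, -0.2]
gripper_width: 0.0875
```

carry_out(
  commands=[0.2,-1,0,-0.25,-1,0.2,-1,0,-0.25,-1,0.2,-1,0,-0.25,-1,0.2,-1,0,-0.25,-1,0.2,-1,0,-0.25,-1,0.2,-1,0,-0.25,-1,0.2,-1,0,-0.25,-1,0.2,-1,0,-0.25,-1],
)

```text
time_s: 1.75
tcp_pos: [0.5109, 0.1423, 0.2486]
eef_rot: [-180.0, 0.0, -53.7]
contact_force: [-0.1, 0.1, 0.0]
gripper_width: 0.0874
```

carry_out(
  commands=[0,-1,0,0,-1,0,-1,0,0,-1,0,-1,0,0,-1,0,-1,0,0,-1,0,-1,0,0,-1,0,-1,0,0,-1,0,-1,0,0,-1,0,-1,0,0,-1],
)

```text
time_s: 2.55
tcp_pos: [0.5106, -0.1776, 0.2486]
eef_rot: [-180.0, 0.0, -53.6]
contact_force: [1.5, 1.0, 0.5]
gripper_width: 0.0878
```

carry_out(
  commands=[0,-0.9,-0.2,0,-1,0,-0.9,-0.2,0,-1,0,-0.9,-0.2,0,-1,0,-0.9,-0.2,0,-1,0,0,0,0,-1,0,0,0,0,-1],
)

```text
time_s: 3.15
tcp_pos: [0.5104, -0.3207, 0.2157]
eef_rot: [179.9, 0.1, -53.7]
contact_force: [-0.6, 1.0, -0.2]
gripper_width: 0.0878
```

Run:
```python
from h import *
s,c=wshot('w1'); print(s['time_s'],s['tcp_pos'],s['eef_rot'])
```

```text
3.15 [ 0.51040632 -0.32071735  0.21566422] [ 1.79947610e+02  7.70393689e-02 -5.37429526e+01]
```

View pics/w1.png

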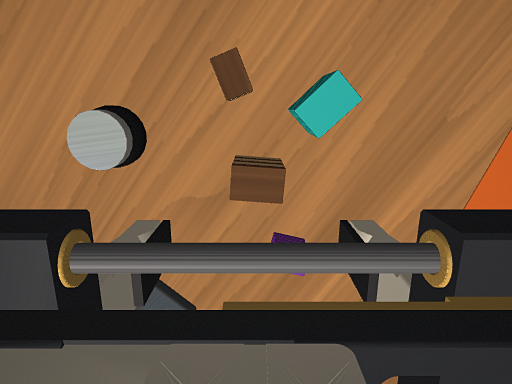

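The larger striped blank's top face spans about (231,166)-(286,203). The small striped one is at (231,74), turquoise at (325,103), purple at (290,240) and the tin at (100,138).

Run:
```python
from h import *; import pickle
s,c=pickle.load(open('w1.pkl','rb'))
f=c['frame']; print(c.keys())
hsv=cv2.cvtColor(f,cv2.COLOR_RGB2HSV)
for p in [(250,185),(270,185),(260,163),(230,75),(200,185),(320,185)]: print(p,f[p[1],p[0]],hsv[p[1],p[0]])
m=(hsv[...,2]<125).astype(np.uint8); m[:140]=0;m[212:]=0;m[:,:215]=0;m[:,300:]=0
m2=cv2.morphologyEx(m,cv2.MORPH_OPEN,np.ones((7,7)))
cs,_=cv2.findContours(m2,cv2.RETR_EXTERNAL,cv2.CHAIN_APPROX_NONE)
k=max(cs,key=cv2.contourArea); b=cv2.boxPoints(cv2.minAreaRect(k)); print('box',b)
K=c['camera_matrix']
for q in (b,[[231,167],[286,172],[283.5,203.5],[230,200.5]]):
    P=ray(K,c['T'],q,.06); print(P.round(4).tolist(),P.mean(0))
    for i in range(4):
        v=P[(i+1)%4]-P[i]; print(np.linalg.norm(v),np.degrees(np.arctan2(v[1],v[0])))
z=cv2.resize(f[140:220,210:310,::-1],None,fx=7,fy=7,interpolation=cv2.INTER_CUBIC); cv2.imwrite('pics/w1z.png',z)
```

```text
dict_keys(['frame', 'camera_matrix', 'mount', 'T'])
(250, 185) [99 65 41] [ 12 149  99]
(270, 185) [95 63 39] [ 13 150  95]
(260, 163) [90 71 47] [ 17 122  90]
(230, 75) [87 58 35] [ 13 152  87]
(200, 185) [169 117  69] [ 14 151 169]
(320, 185) [178 123  72] [ 14 152 178]
box [[228.82233 199.4873 ]
 [232.03552 154.50253]
 [285.7614  158.34009]
 [282.54822 203.32486]]
[[0.518, -0.2911, 0.06], [0.5402, -0.3278, 0.06], [0.4985, -0.3539, 0.06], [0.4747, -0.3181, 0.06]] [ 0.50784681 -0.32272089  0.06      ]
0.04286684500246086 -58.810831779726755
0.04914095980438421 -147.88435829822575
0.043022840895241415 123.58088632464842
0.050934418637463674 31.94968334917057
[[0.5343, -0.3178, 0.06], [0.4906, -0.344, 0.06], [0.4739, -0.3185, 0.06], [0.5165, -0.291, 0.06]] [ 0.50380719 -0.31779109  0.06      ]
0.0509146927843636 -149.05889458523438
0.03046698017449804 123.18992601224481
0.05069282045261153 32.86233296278659
0.03217551904610689 -56.48332918648231
```

carry_out(
  commands=[-0.13,0.04,-0.4,-0.95,-1,0,0,-0.8,0,-1,0,0,-0.8,0,-1,0,0,-0.8,0,-1,0,0,-0.8,0,-1,0,0,-0.6,0,-1,0,0,0,0,-1],
  grip_force=20,
)

```text
time_s: 3.9
tcp_pos: [0.5041, -0.3166, 0.0459]
eef_rot: [179.8, 0.2, -57.4]
contact_force: [-0.4, 0.8, -0.0]
gripper_width: 0.0875
```

carry_out(
  commands=[0,0,0,0,0.2,0,0,0,0,0.2,0,0,0,0,1,0,0,0,0,1,0,0,0,0,1,0,0,0,0,1],
  grip_force=20,
)

```text
time_s: 4.5
tcp_pos: [0.5061, -0.3185, 0.0492]
eef_rot: [-180.0, -0.0, -57.4]
contact_force: [-1.2, 1.0, 4.5]
gripper_width: 0.05
```

carry_out(
  commands=[0,0,0.3,0,1,0,0,0.6,0,1,0,0.3,0.8,-0.5,1,0.05,0.4,0.8,-1,1,0.05,0.4,0.8,-1,1,0.05,0.4,0.5,-1,1,0.05,0.4,0,-1,1,0.05,0.4,0,-1,1],
)

```text
time_s: 5.3
tcp_pos: [0.516, -0.2258, 0.2023]
eef_rot: [-179.9, -0.0, -79.6]
contact_force: [1.0, -0.2, -1.5]
gripper_width: 0.05
```

carry_out(
  commands=[0.04,0.4,0,-1,1,0.04,0.4,0,-1,1,0.04,0.4,0,-1,1,0.04,0.3,0,-1,1,0,0,0,-0.05,1,0,0,0,0,1,0,0,0,0,1],
)

```text
time_s: 6.0
tcp_pos: [0.5221, -0.1668, 0.2008]
eef_rot: [-180.0, -0.0, -95.6]
contact_force: [-0.8, -0.4, -0.7]
gripper_width: 0.0497
```

Run:
```python
from h import *
s,c=wshot('w2'); print(s['time_s'],s['tcp_pos'],s['eef_rot'],s['contact_force'],s['gripper_width'])
from plant import cams; import pickle
d=cams.capture('scene'); pickle.dump(d,open('c1.pkl','wb'))
a=d['frame'][120:300,130:310,::-1]; cv2.imwrite('pics/c1.png',cv2.resize(a,None,fx=3,fy=3,interpolation=cv2.INTER_CUBIC))
```

```text
6.0 [ 0.52206723 -0.16681157  0.20079622] [-1.79996331e+02 -2.26363042e-03 -9.55645268e+01] [-0.79557162 -0.37297158 -0.65454502] 0.04973757346860508
```

View pics/w2.png

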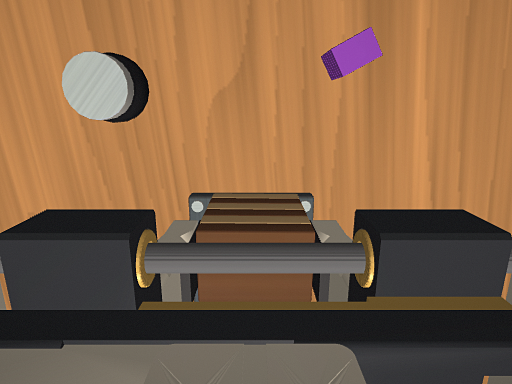

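carry_out(
  commands=[0.1,0.9,0,0,1,0.1,0.9,0,0,1,0.08,0.9,0,0,1,0.08,0.9,0,0,1,0,0,0,0,1,0,0,0,0,1],
)

```text
time_s: 6.7
tcp_pos: [0.5366, -0.022, 0.2005]
eef_rot: [180.0, -0.0, -95.5]
contact_force: [-0.1, 0.1, -1.9]
gripper_width: 0.0499
```

Run:
```python
from h import *
s,c=wshot('w3'); print(s['time_s'],s['tcp_pos'],s['eef_rot'],s['contact_force'],s['gripper_width'])
z=cv2.resize(c['frame'][20:240,120:390,::-1],None,fx=2.9,fy=2.7,interpolation=cv2.INTER_CUBIC); cv2.imwrite('pics/w3z.png',z)
```

```text
6.7 [ 0.53661959 -0.02202089  0.20050996] [ 1.79983549e+02 -9.02915936e-03 -9.55216145e+01] [-0.0634775   0.08778935 -1.88710793] 0.0499002036177744
```

View pics/w3z.png

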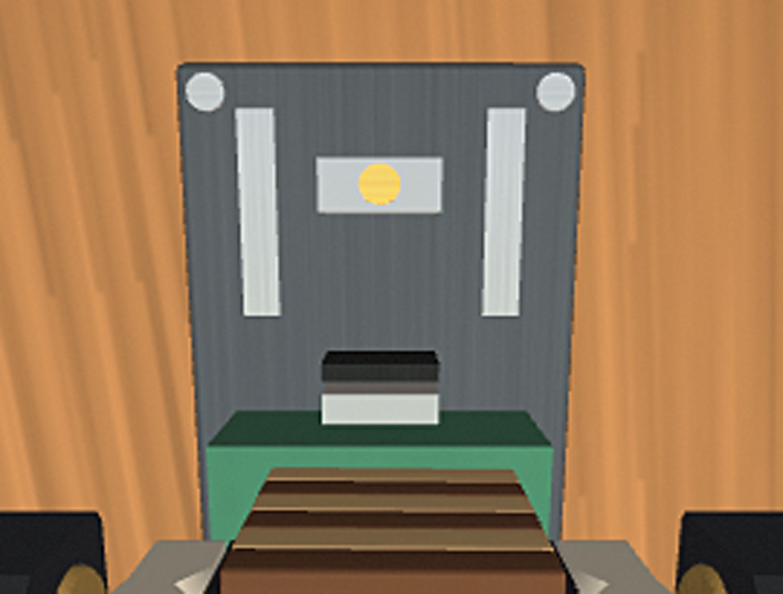

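Run:
```python
from h import *; import pickle
s,c=pickle.load(open('w3.pkl','rb')); K=c['camera_matrix'];T=c['T']
f=lambda p,z: ray(K,T,np.array(p)/[2.9,2.7]+[120,20],z)
yaw=np.radians(-5.55)
pl=f([[179,65],[583,66]],.018); d=pl[0]-pl[1]; print('plate yaw',np.degrees(np.arctan2(d[1],d[0])),np.linalg.norm(d))
yr=np.array([-np.sin(yaw),np.cos(yaw)]); xr=np.array([np.cos(yaw),np.sin(yaw)])
o=pl.mean(0)[:2]+.1*yr; print('jig origin',o)
loc=lambda P:np.c_[(P[:,:2]-o)@xr,(P[:,:2]-o)@yr].round(4)
g=f([[208,446],[551,446]],.074);d=g[0]-g[1];print('guard',loc(g),np.degrees(np.arctan2(d[1],d[0])))
print('backstop face',loc(f([[317,213],[442,213]],.052)))
print('pad face',loc(f([[322,363],[438,363]],.052)))
print('slots',loc(f([[237,108],[526,108],[244,316],[519,316]],.019)))
print('tcp',loc(s['tcp_pos'][None]))
zt=s['tcp_pos'][2]
print('blk -y face bottom/top',loc(f([[269,469],[513,470]],zt-.049)),loc(f([[235,549],[552,550]],zt+.011)))
```

```text
plate yaw -5.667542383846872 0.12757072178744297
jig origin [ 0.5372805  -0.04349072]
guard [[ 0.0499  0.0191]
 [-0.0495  0.0191]] -5.539636106062458
backstop face [[ 0.0186 -0.0512]
 [-0.0181 -0.0512]]
pad face [[ 0.018  -0.0036]
 [-0.0175 -0.0036]]
slots [[ 0.0459 -0.0864]
 [-0.0461 -0.0864]
 [ 0.0464 -0.0158]
 [-0.0463 -0.0158]]
tcp [[-0.0027  0.0213]]
blk -y face bottom/top [[ 0.0221  0.0052]
 [-0.0282  0.0054]] [[ 0.0194  0.0014]
 [-0.026   0.0016]]
```

Pad face at jig y −3.6 mm and backstop face at −51.2 mm leave a 47.6 mm gap centred at −27.4 mm. The block sits centred on the TCP. Moving over the opening and lowering.

carry_out(
  commands=[-0.025,-0.61,0,0,1,-0.025,-0.61,0,0,1,0,0,-0.7,0,1,0,0,-0.7,0,1,0,0,-0.7,0,1,0,0,-0.6,0,1,0,0,0,0,1],
)

```text
time_s: 7.45
tcp_pos: [0.532, -0.0729, 0.0895]
eef_rot: [179.6, -0.1, -95.8]
contact_force: [0.7, -0.3, -1.9]
gripper_width: 0.05
```

Run:
```python
from h import *
from plant import telemetry,cams; import pickle
s=telemetry.get_state(); print(s['tcp_pos'],s['eef_rot'],s['contact_force'])
d=cams.capture('scene'); pickle.dump(d,open('c2.pkl','wb'))
print(s['tcp_pos'][:2]-[.5346,-.0708])
```

```text
[ 0.53203107 -0.07289464  0.08951764] [ 1.79645318e+02 -8.84929432e-02 -9.57564698e+01] [ 0.7056691  -0.25450636 -1.88591603]
[-0.00256893 -0.00209464]
```

carry_out(
  commands=[0,0,0,0,1,0,0,0,0,1],
)

```text
time_s: 7.7
tcp_pos: [0.5356, -0.0714, 0.0941]
eef_rot: [-179.9, 0.0, -95.6]
contact_force: [-0.4, 0.6, -1.3]
gripper_width: 0.05
```

carry_out(
  commands=[-0.02,0.01,-0.25,0,1,0,0,-0.2,0,1,0,0,-0.1,0,1,0,0,-0.05,0,1,0,0,0,0,1,0,0,0,0,1],
)

```text
time_s: 8.3
tcp_pos: [0.5339, -0.0708, 0.0686]
eef_rot: [-180.0, -0.0, -95.6]
contact_force: [-0.7, 0.5, -1.2]
gripper_width: 0.0498
```

carry_out(
  commands=[0,0,-0.03,0,1,0,0,-0.02,0,1,0,0,0,0,1],
)

```text
time_s: 8.6
tcp_pos: [0.534, -0.0708, 0.0672]
eef_rot: [-180.0, 0.0, -95.6]
contact_force: [-1.6, 0.7, 4.3]
gripper_width: 0.05
```

Contact with the plate (force z −1.2 → +4.3 N). Releasing, backing straight up, then moving away to look.

carry_out(
  commands=[0,0,0,0,0.0,0,0,0,0,-0.5,0,0,0,0,-0.8,0,0,0,0,-0.8,0,0,0,0,-0.8],
)

```text
time_s: 9.1
tcp_pos: [0.5338, -0.0709, 0.0665]
eef_rot: [180.0, -0.0, -95.6]
contact_force: [-0.1, -0.9, -0.3]
gripper_width: 0.0758
```

carry_out(
  commands=[0,0,0.4,0,-0.8,0,0,0.8,0,-0.8,0,0,0.8,0,-0.8,0,0,0.8,0,-0.8,0,0.2,0.6,0.7,-0.8,0.05,1,0,1,-0.8,0.05,1,0,1,-0.8,0,0,0,0,-0.8],
)

```text
time_s: 9.9
tcp_pos: [0.5383, 0.0204, 0.2029]
eef_rot: [-179.9, 0.0, -84.5]
contact_force: [-0.5, -0.2, -0.2]
gripper_width: 0.0788
```

carry_out(
  commands=[0,0,0,0,-0.8,0,0,0,0,-0.8],
)

```text
time_s: 10.1
tcp_pos: [0.5376, 0.0167, 0.2023]
eef_rot: [180.0, -0.0, -84.9]
contact_force: [-0.3, -0.6, -0.3]
gripper_width: 0.0788
```

Run:
```python
from h import *
s,c=wshot('w4'); print(s['time_s'],s['tcp_pos'],s['eef_rot'],s['contact_force'],s['moment'],s['gripper_width'])
```

```text
10.1 [0.53756617 0.01674991 0.20234182] [ 1.79967794e+02 -9.99388530e-03 -8.48582821e+01] [-0.28395163 -0.56956096 -0.26615924] [ 0.03975918 -0.07989922 -0.03628401] 0.07883395725904975
```

View pics/w4.png

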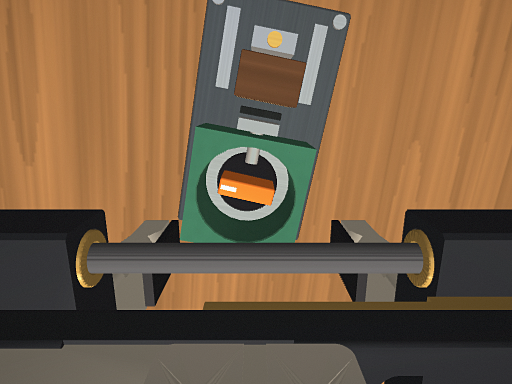

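The block stands upright in the jaw at (270,78), between the backstop (275,40) and the pad (261,112). The knob bar is at (247,187) with a white mark on its left end, and the ring rim is centred near (247,184).

Run:
```python
from h import *; import pickle
s,c=pickle.load(open('w4.pkl','rb')); K=c['camera_matrix'];T=c['T'];f=c['frame']
hsv=cv2.cvtColor(f,cv2.COLOR_RGB2HSV)
o=np.array([.53728,-.04349]);yaw=np.radians(-5.55)
yr=np.array([-np.sin(yaw),np.cos(yaw)]); xr=np.array([np.cos(yaw),np.sin(yaw)])
print('nominal knob',o+.07*yr)
m=((hsv[...,0]<14)&(hsv[...,1]>190)&(hsv[...,2]>190)|((f.min(2)>225))).astype(np.uint8)
w=np.zeros_like(m);w[165:212,212:282]=m[165:212,212:282]
top=((hsv[...,2]>235)).astype(np.uint8)
k=max(cv2.findContours(w,0,1)[0],key=cv2.contourArea);b=cv2.boxPoints(cv2.minAreaRect(k));print(b.round(1).tolist())
P=ray(K,T,b,.06);print(P.round(4).tolist(),P.mean(0))
for i in range(4):
    v=P[(i+1)%4]-P[i];print(np.linalg.norm(v).round(4),np.degrees(np.arctan2(v[1],v[0])).round(1))
# guard top mask (bright green)
g=((hsv[...,0]>60)&(hsv[...,0]<90)&(hsv[...,1]>80)&(hsv[...,2]>85)).astype(np.uint8)
g[:110]=0;g[246:]=0
k=cv2.convexHull(max(cv2.findContours(g,0,1)[0],key=cv2.contourArea))
print('green hull rows',k[:,0,1].min(),k[:,0,1].max(), hsv[140,200],hsv[130,230],hsv[225,230])
q=ray(K,T,[[197,133],[316,150]],.074); print('guard -y corners guess',q)
z=np.concatenate([cv2.resize(f[115:245,175:325,::-1],None,fx=4.5,fy=4.5,interpolation=cv2.INTER_CUBIC)],1);cv2.imwrite('pics/w4z.png',z)
```

```text
nominal knob [0.54405001 0.02618185]
[[217.5, 178.10000610351562], [272.5, 176.10000610351562], [273.0, 190.0], [218.0, 192.0]]
[[0.5703, 0.015, 0.06], [0.522, 0.0088, 0.06], [0.5203, 0.0214, 0.06], [0.5691, 0.0276, 0.06]] [0.54543124 0.01819534 0.06      ]
0.0487 -172.8
0.0127 98.0
0.0493 7.3
0.0127 -84.5
green hull rows 127 242 [ 75 118 130] [ 73 110  58] [70 92 61]
guard -y corners guess [[ 0.58786652 -0.02432127  0.074     ]
 [ 0.48969271 -0.01923212  0.074     ]]
```

View pics/w4z.png

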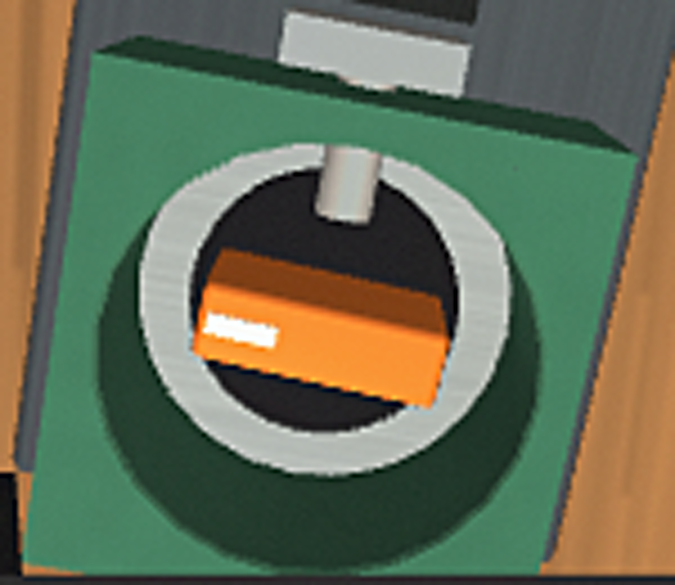

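Run:
```python
from h import *; import pickle
s,c=pickle.load(open('w4.pkl','rb')); K=c['camera_matrix'];T=c['T']
f=lambda p,z: ray(K,T,np.array(p)/4.5+[175,115],z)
P=f([[208,283],[446,340],[434,407],[195,355]],.06);print('knob',P.round(4).tolist(),P.mean(0))
for i in range(4):
    v=P[(i+1)%4]-P[i];print(np.linalg.norm(v).round(4),np.degrees(np.arctan2(v[1],v[0])).round(1))
print('well',f([[97,345],[541,350],[319,572],[319,350]],.074).round(4).tolist())
G=f([[92,54],[637,156]],.074);d=G[0]-G[1];print('guard -y',G.round(4).tolist(),np.linalg.norm(d),np.degrees(np.arctan2(d[1],d[0])))
yr=np.array([d[1],d[0]])*[-1,1]/np.linalg.norm(d); yr=np.array([-d[1],d[0]])/np.hypot(d[0],d[1]); print('centre from -y edge',G.mean(0)[:2]+.05*yr)
```

```text
knob [[0.5671, 0.0144, 0.06], [0.5192, 0.0218, 0.06], [0.5202, 0.0359, 0.06], [0.5687, 0.0293, 0.06]] [0.54378758 0.02537524 0.06      ]
0.0484 171.3
0.0141 86.1
0.049 -7.7
0.015 -96.3
well [[0.586, 0.025, 0.074], [0.5023, 0.0185, 0.074], [0.5404, 0.0674, 0.074], [0.5442, 0.0223, 0.074]]
guard -y [[0.5893, -0.029, 0.074], [0.4893, -0.0195, 0.074]] 0.10050741658405217 -5.401459563417476
centre from -y edge [0.54401205 0.02550183]
```

carry_out(
  commands=[0.08,0.11,0,1,0.35,0.08,0.11,0,1,0.35,0,0,0,1,0.35,0,0,0,1,0.35,0,0,0,1,0.35,0,0,0,1,0.35,0,0,0,1,0.35,0,0,0,1,0.35],
)

```text
time_s: 10.95
tcp_pos: [0.5441, 0.0248, 0.2024]
eef_rot: [180.0, 0.0, -52.8]
contact_force: [-0.5, 0.3, -0.6]
gripper_width: 0.0291
```

carry_out(
  commands=[0,0,0,1,0.35,0,0,0,1,0.35,0,0,0,1,0.35,0,0,0,1,0.35,0,0,0,1,0.35,0,0,0,1,0.35,0,0,0,1,0.35,0,0,0,1,0.35],
)

```text
time_s: 11.75
tcp_pos: [0.5441, 0.0248, 0.2024]
eef_rot: [180.0, 0.0, -20.8]
contact_force: [0.2, -0.4, -0.2]
gripper_width: 0.0285
```

carry_out(
  commands=[0,0,-0.5,1,0.35,0,0,-0.5,1,0.35,0,0,-0.4,1,0.35,0,0,-0.4,0.17,0.35,0,0,0,0,0.35,0,0,0,0,0.35,0,0,0,0,0.35],
)

```text
time_s: 12.45
tcp_pos: [0.5448, 0.0257, 0.1315]
eef_rot: [-180.0, -0.1, -8.2]
contact_force: [-0.7, -0.4, -0.1]
gripper_width: 0.0286
```

Run:
```python
from h import *
from plant import telemetry
s=telemetry.get_state(); print(s['time_s'],s['tcp_pos'],s['eef_rot'],s['contact_force'],s['moment'],s['joints'][5])
```

```text
12.45 [0.54482704 0.02570109 0.13149028] [-1.79976081e+02 -7.02992477e-02 -8.20101670e+00] [-0.69536294 -0.39915919 -0.10269055] [-0.00411736 -0.02575715  0.00824165] 58.485301098083404
```

carry_out(
  commands=[-0.02,0,-0.5,0,0.35,0,0,-0.5,0,0.35,0,0,-0.4,0,0.35,0,0,-0.3,0,0.35,0,0,-0.2,0,0.35,0,0,-0.06,0,0.35,0,0,0,0,0.35,0,0,0,0,0.35],
  grip_force=25,
)

```text
time_s: 13.25
tcp_pos: [0.5439, 0.0262, 0.0528]
eef_rot: [-180.0, -0.1, -8.1]
contact_force: [-0.1, 0.5, 0.1]
gripper_width: 0.0284
```

carry_out(
  commands=[0,0,0,0,1,0,0,0,0,1,0,0,0,0,1,0,0,0,0,1,0,0,0,0,1],
  grip_force=25,
)

```text
time_s: 13.75
tcp_pos: [0.5436, 0.0256, 0.0526]
eef_rot: [180.0, -0.0, -8.1]
contact_force: [-0.0, -5.1, 5.8]
gripper_width: 0.0161
```

```bash
cat > st.py <<'E'
from plant import telemetry
s=telemetry.get_state(); print(s['time_s'],s['tcp_pos'].round(4),s['eef_rot'].round(2),s['contact_force'].round(1),'M',s['moment'].round(3),s['gripper_width'],s['joints'][3:].round(1))
E
python3 st.py
```

```text
13.75 [0.5436 0.0256 0.0526] [ 1.7998e+02 -2.0000e-02 -8.1300e+00] [-0.  -5.1  5.8] M [-2.028  0.062  0.118] 0.016052788595762955 [  0.  -40.2  58.5]
```

carry_out(
  commands=[0,-0.01,0,-0.3,1,0,0,0,-0.5,1,0,0,0,-0.5,1,0,0,0,-0.5,1,0,0,0,-0.5,1,0,0,0,-0.5,1],
)

```text
time_s: 14.35
tcp_pos: [0.5436, 0.0257, 0.0526]
eef_rot: [-180.0, -0.0, -19.4]
contact_force: [-0.8, -1.8, 5.4]
gripper_width: 0.0157
```

```bash
python3 st.py
```

```text
14.35 [0.5436 0.0257 0.0526] [-1.7998e+02 -3.0000e-02 -1.9410e+01] [-0.8 -1.8  5.4] M [-0.663  0.335  0.18 ] 0.015681875565532667 [  0.  -40.2  47.2]
```

carry_out(
  commands=[0,0,0,-0.8,1,0,0,0,-0.8,1,0,0,0,-0.8,1,0,0,0,-0.8,1,0,0,0,-0.5,1,0,0,0,-0.5,1,0,0,0,-0.5,1],
)

```text
time_s: 15.05
tcp_pos: [0.5438, 0.026, 0.0526]
eef_rot: [-179.9, -0.0, -38.2]
contact_force: [-1.3, -0.6, 5.7]
gripper_width: 0.0162
```

```bash
python3 st.py
```

```text
15.05 [0.5438 0.026  0.0526] [-1.7994e+02 -2.0000e-02 -3.8200e+01] [-1.3 -0.6  5.7] M [-0.178  0.356  0.176] 0.016191930872342632 [ -0.  -40.2  28.4]
```

carry_out(
  commands=[0,0,0,-0.8,1,0,0,0,-0.8,1,0,0,0,-0.8,1,0,0,0,-0.8,1,0,0,0,-0.5,1,0,0,0,-0.5,1,0,0,0,-0.5,1],
)

```text
time_s: 15.75
tcp_pos: [0.5441, 0.0263, 0.0526]
eef_rot: [-179.9, -0.0, -57.0]
contact_force: [-0.3, 1.0, 4.0]
gripper_width: 0.0157
```

```bash
python3 st.py
```

```text
15.75 [0.5441 0.0263 0.0526] [-1.799e+02 -1.000e-02 -5.700e+01] [-0.3  1.   4. ] M [0.236 0.096 0.182] 0.015671460829313054 [ -0.  -40.1   9.6]
```

carry_out(
  commands=[0,0,0,-0.5,1,0,0,0,-0.5,1,0,0,0,-0.5,1],
)

```text
time_s: 16.05
tcp_pos: [0.5442, 0.0263, 0.0527]
eef_rot: [-179.9, 0.0, -63.0]
contact_force: [-0.3, 0.7, 2.7]
gripper_width: 0.0157
```

```bash
python3 st.py
```

```text
16.05 [0.5442 0.0263 0.0527] [-179.89    0.    -63.  ] [-0.3  0.7  2.7] M [ 0.247 -0.045  0.204] 0.015722085893763508 [ -0.  -40.1   3.6]
```

carry_out(
  commands=[0,0,0,-0.5,1,0,0,0,-0.5,1,0,0,0,-0.5,1],
)

```text
time_s: 16.35
tcp_pos: [0.5443, 0.0264, 0.0526]
eef_rot: [-179.9, 0.0, -69.0]
contact_force: [-0.3, 1.0, 3.4]
gripper_width: 0.016
```

```bash
python3 st.py
```

```text
16.35 [0.5443 0.0264 0.0526] [-1.7988e+02  1.0000e-02 -6.9000e+01] [-0.3  1.   3.4] M [ 0.293 -0.167  0.19 ] 0.01602042644345791 [ -0.  -40.1  -2.4]
```

carry_out(
  commands=[0,0,0,-0.5,1,0,0,0,-0.5,1],
)

```text
time_s: 16.55
tcp_pos: [0.5444, 0.0264, 0.0526]
eef_rot: [-179.9, 0.0, -73.0]
contact_force: [1.6, 0.8, 2.9]
gripper_width: 0.0159
```

```bash
python3 st.py
```

```text
16.55 [0.5444 0.0264 0.0526] [-1.7987e+02  2.0000e-02 -7.3000e+01] [1.6 0.8 2.9] M [ 0.292 -0.282  0.179] 0.015907648929414247 [ -0.  -40.1  -6.4]
```

carry_out(
  commands=[0,0,0,-0.5,1,0,0,0,-0.5,1],
)

```text
time_s: 16.75
tcp_pos: [0.5444, 0.0264, 0.0526]
eef_rot: [-179.9, 0.0, -77.0]
contact_force: [1.6, 1.3, 1.8]
gripper_width: 0.0163
```

```bash
python3 st.py
```

```text
16.75 [0.5444 0.0264 0.0526] [-1.7987e+02  3.0000e-02 -7.6990e+01] [1.6 1.3 1.8] M [ 0.252 -0.377  0.261] 0.016257142049257833 [ -0.  -40.1 -10.4]
```

carry_out(
  commands=[0,0,0,-0.12,1],
)

```text
time_s: 16.85
tcp_pos: [0.5444, 0.0264, 0.0527]
eef_rot: [-179.9, 0.0, -77.4]
contact_force: [1.4, 1.6, 2.5]
gripper_width: 0.0158
```

```bash
python3 st.py
```

```text
16.85 [0.5444 0.0264 0.0527] [-1.7987e+02  3.0000e-02 -7.7440e+01] [1.4 1.6 2.5] M [ 0.689 -0.476  0.211] 0.01577680632279301 [ -0.  -40.1 -10.8]
```

carry_out(
  commands=[0,0,0,-0.08,1],
)

```text
time_s: 16.95
tcp_pos: [0.5444, 0.0264, 0.0526]
eef_rot: [-179.9, 0.0, -77.7]
contact_force: [0.7, 3.0, 4.3]
gripper_width: 0.0158
```

```bash
python3 st.py
```

```text
16.95 [0.5444 0.0264 0.0526] [-1.7987e+02  3.0000e-02 -7.7690e+01] [0.7 3.  4.3] M [ 1.138 -0.552  0.174] 0.01578766345963673 [ -0.  -40.1 -11.1]
```

carry_out(
  commands=[0,0,0,-0.25,1,0,0,0,-0.25,1],
)

```text
time_s: 17.15
tcp_pos: [0.5444, 0.0263, 0.0526]
eef_rot: [-179.9, 0.0, -79.8]
contact_force: [2.5, 5.1, 4.9]
gripper_width: 0.0154
```

```bash
python3 st.py
```

```text
17.15 [0.5444 0.0263 0.0526] [-1.7987e+02  4.0000e-02 -7.9790e+01] [2.5 5.1 4.9] M [ 1.905 -0.926  0.202] 0.015415875733073982 [ -0.  -40.1 -13.1]
```

carry_out(
  commands=[0,0,0,-0.25,1],
)

```text
time_s: 17.25
tcp_pos: [0.5445, 0.0263, 0.0526]
eef_rot: [-179.9, 0.0, -80.8]
contact_force: [2.8, 3.9, 4.7]
gripper_width: 0.0159
```

```bash
python3 st.py
```

```text
17.25 [0.5445 0.0263 0.0526] [-1.7987e+02  4.0000e-02 -8.0790e+01] [2.8 3.9 4.7] M [ 1.836 -0.867  0.21 ] 0.015922030761531057 [ -0.  -40.1 -14.2]
```

carry_out(
  commands=[0,0,0,-0.25,1],
)

```text
time_s: 17.35
tcp_pos: [0.5445, 0.0263, 0.0526]
eef_rot: [-179.9, 0.0, -81.8]
contact_force: [2.7, 3.9, 3.9]
gripper_width: 0.0157
```

```bash
python3 st.py
```

```text
17.35 [0.5445 0.0263 0.0526] [-1.7986e+02  4.0000e-02 -8.1790e+01] [2.7 3.9 3.9] M [ 1.89  -0.955  0.18 ] 0.015747909330944488 [ -0.  -40.1 -15.2]
```

carry_out(
  commands=[0,0,0,-0.25,1],
)

```text
time_s: 17.45
tcp_pos: [0.5445, 0.0264, 0.0527]
eef_rot: [-179.9, 0.0, -82.8]
contact_force: [2.6, 5.2, 4.6]
gripper_width: 0.0158
```

```bash
python3 st.py
```

```text
17.45 [0.5445 0.0264 0.0527] [-1.7986e+02  4.0000e-02 -8.2790e+01] [2.6 5.2 4.6] M [ 1.864 -0.963  0.177] 0.015833024919879257 [ -0.  -40.1 -16.2]
```

carry_out(
  commands=[0,0,0,-0.25,1],
)

```text
time_s: 17.55
tcp_pos: [0.5445, 0.0264, 0.0526]
eef_rot: [-179.9, 0.0, -83.8]
contact_force: [2.7, 3.4, 3.4]
gripper_width: 0.0161
```

```bash
python3 st.py
```

```text
17.55 [0.5445 0.0264 0.0526] [-1.7986e+02  4.0000e-02 -8.3790e+01] [2.7 3.4 3.4] M [ 1.815 -1.023  0.197] 0.01610477754848769 [ -0.  -40.1 -17.2]
```

carry_out(
  commands=[0,0,0,-0.25,1,0,0,0,-0.25,1],
)

```text
time_s: 17.75
tcp_pos: [0.5446, 0.0264, 0.0526]
eef_rot: [-179.9, 0.1, -85.8]
contact_force: [1.9, 5.0, 3.9]
gripper_width: 0.0158
```

```bash
python3 st.py
```

```text
17.75 [0.5446 0.0264 0.0526] [-1.7986e+02  5.0000e-02 -8.5790e+01] [1.9 5.  3.9] M [ 1.79  -1.068  0.218] 0.0157732041181109 [ -0.  -40.1 -19.2]
```

carry_out(
  commands=[0,0,0,-0.25,1],
)

```text
time_s: 17.85
tcp_pos: [0.5446, 0.0264, 0.0527]
eef_rot: [-179.9, 0.1, -86.8]
contact_force: [2.5, 5.4, 3.7]
gripper_width: 0.0159
```

```bash
python3 st.py
```

```text
17.85 [0.5446 0.0264 0.0527] [-1.7986e+02  5.0000e-02 -8.6790e+01] [2.5 5.4 3.7] M [ 1.834 -1.023  0.184] 0.01594302620010249 [ -0.  -40.1 -20.2]
```

carry_out(
  commands=[0,0,0,-0.25,1],
)

```text
time_s: 17.95
tcp_pos: [0.5446, 0.0264, 0.0527]
eef_rot: [-179.9, 0.1, -87.8]
contact_force: [4.0, 3.7, 4.5]
gripper_width: 0.0159
```

```bash
python3 st.py
```

```text
17.95 [0.5446 0.0264 0.0527] [-1.7986e+02  6.0000e-02 -8.7790e+01] [4.  3.7 4.5] M [ 1.789 -1.12   0.211] 0.015869073251356232 [ -0.  -40.1 -21.2]
```

carry_out(
  commands=[0,0,0,-0.25,1],
)

```text
time_s: 18.05
tcp_pos: [0.5446, 0.0264, 0.0527]
eef_rot: [-179.9, 0.1, -88.8]
contact_force: [2.7, 4.9, 2.8]
gripper_width: 0.016
```

```bash
python3 st.py
```

```text
18.05 [0.5446 0.0264 0.0527] [-1.7986e+02  6.0000e-02 -8.8790e+01] [2.7 4.9 2.8] M [ 1.748 -1.04   0.191] 0.016026006569124895 [ -0.  -40.1 -22.2]
```

carry_out(
  commands=[0,0,0,-0.25,1],
)

```text
time_s: 18.15
tcp_pos: [0.5447, 0.0264, 0.0526]
eef_rot: [-179.9, 0.1, -89.8]
contact_force: [2.8, 3.8, 3.5]
gripper_width: 0.0159
```

```bash
cat > st2.py <<'E'
from plant import telemetry
s=telemetry.get_state(); l=f"{s['eef_rot'][2]:.2f} {s['moment'][2]:.3f}"; print(l); print(l,file=open('log.txt','a'))
E
python3 st2.py
```

```text
-89.79 0.183
```

carry_out(
  commands=[0,0,0,-0.25,1],
)

```text
time_s: 18.25
tcp_pos: [0.5447, 0.0264, 0.0526]
eef_rot: [-179.9, 0.1, -90.8]
contact_force: [3.4, 4.1, 4.2]
gripper_width: 0.0157
```

```bash
python3 st2.py
```

```text
-90.79 0.187
```

carry_out(
  commands=[0,0,0,-0.25,1],
)

```text
time_s: 18.35
tcp_pos: [0.5447, 0.0264, 0.0526]
eef_rot: [-179.9, 0.1, -91.8]
contact_force: [3.5, 4.1, 3.5]
gripper_width: 0.016
```

```bash
python3 st2.py
```

```text
-91.79 0.172
```

carry_out(
  commands=[0,0,0,-0.25,1],
)

```text
time_s: 18.45
tcp_pos: [0.5447, 0.0264, 0.0526]
eef_rot: [-179.9, 0.1, -92.8]
contact_force: [3.7, 4.6, 3.1]
gripper_width: 0.0155
```

```bash
python3 st2.py
```

```text
-92.79 0.200
```

Run:
```python
from h import *
s,c=wshot('w5')
cv2.imwrite('pics/w5z.png',cv2.resize(c['frame'][:260,90:420,::-1],None,fx=2.2,fy=2.2,interpolation=cv2.INTER_CUBIC))
```

```text
(no output)
```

View pics/w5z.png

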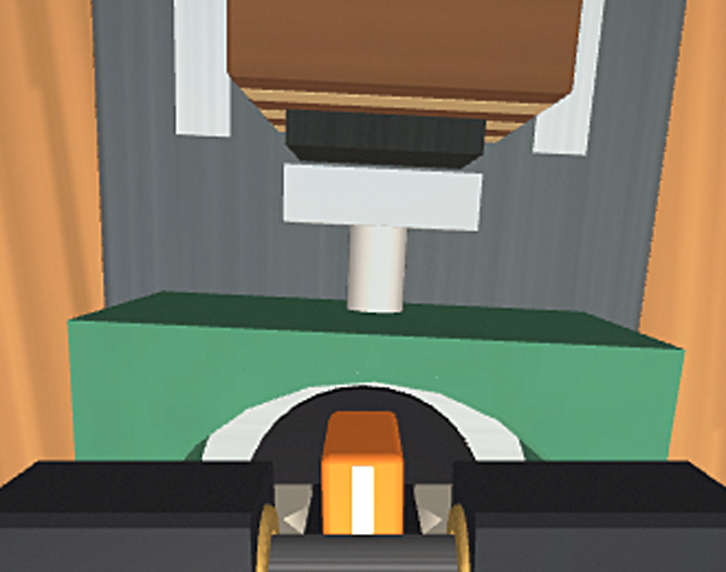

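The pad (black, (385,135) in the crop) has reached the block and is sliding it. The jig and knob look fine, and the backstop is out of frame.

Run:
```python
from h import *; import pickle
s,c=pickle.load(open('w5.pkl','rb')); K=c['camera_matrix'];T=c['T']
f=lambda p,z: ray(K,T,np.array(p)/2.2+[90,0],z)
o=np.array([.53728,-.04349]);yaw=np.radians(-5.55)
yr=np.array([-np.sin(yaw),np.cos(yaw)]); xr=np.array([np.cos(yaw),np.sin(yaw)])
loc=lambda P:np.c_[(P[:,:2]-o)@xr,(P[:,:2]-o)@yr].round(4).tolist()
print('block +y top edge',loc(f([[230,73],[573,94]],.078)))
print('jaw top -y, +y edge',loc(f([[284,164],[482,174],[284,220],[480,231]],.052)))
print('guard',loc(f([[70,321],[683,350]],.074)))
```

```text
block +y top edge [[0.0239, -0.0184], [-0.0261, -0.018]]
jaw top -y, +y edge [[0.0187, -0.0084], [-0.0178, -0.0084], [0.0185, 0.0015], [-0.0184, 0.0018]]
guard [[0.0506, 0.0193], [-0.0499, 0.0192]]
```

carry_out(
  commands=[0,0,0,-0.25,1],
)

```text
time_s: 18.6
tcp_pos: [0.5447, 0.0264, 0.0526]
eef_rot: [-179.9, 0.1, -93.8]
contact_force: [3.9, 5.0, 2.3]
gripper_width: 0.0159
```

```bash
python3 st2.py
```

```text
-93.76 0.166
```

carry_out(
  commands=[0,0,0,-0.25,1],
)

```text
time_s: 18.7
tcp_pos: [0.5448, 0.0264, 0.0526]
eef_rot: [-179.9, 0.1, -94.8]
contact_force: [3.9, 4.8, 3.9]
gripper_width: 0.016
```

```bash
python3 st2.py
```

```text
-94.78 0.197
```

carry_out(
  commands=[0,0,0,-0.25,1],
)

```text
time_s: 18.8
tcp_pos: [0.5448, 0.0264, 0.0526]
eef_rot: [-179.9, 0.1, -95.8]
contact_force: [3.8, 4.5, 2.3]
gripper_width: 0.0158
```

```bash
python3 st2.py
```

```text
-95.79 0.236
```

carry_out(
  commands=[0,0,0,-0.25,1],
)

```text
time_s: 18.9
tcp_pos: [0.5448, 0.0264, 0.0526]
eef_rot: [-179.9, 0.1, -96.8]
contact_force: [4.1, 4.7, 3.1]
gripper_width: 0.0157
```

```bash
python3 st2.py
```

```text
-96.78 0.235
```

carry_out(
  commands=[0,0,0,-0.25,1],
)

```text
time_s: 19.0
tcp_pos: [0.5448, 0.0263, 0.0526]
eef_rot: [-179.9, 0.1, -97.8]
contact_force: [3.9, 4.5, 3.0]
gripper_width: 0.0159
```

```bash
python3 st2.py
```

```text
-97.78 0.244
```

carry_out(
  commands=[0,0,0,-0.25,1],
)

```text
time_s: 19.1
tcp_pos: [0.5448, 0.0264, 0.0526]
eef_rot: [-179.9, 0.1, -98.8]
contact_force: [5.0, 4.7, 3.1]
gripper_width: 0.016
```

```bash
python3 st2.py
```

```text
-98.78 0.304
```

carry_out(
  commands=[0,0,0,-0.1,1],
)

```text
time_s: 19.2
tcp_pos: [0.5448, 0.0264, 0.0526]
eef_rot: [-179.9, 0.1, -99.2]
contact_force: [3.5, 4.4, 3.5]
gripper_width: 0.0161
```

```bash
python3 st2.py
```

```text
-99.17 0.266
```

carry_out(
  commands=[0,0,0,0,1],
)

```text
time_s: 19.3
tcp_pos: [0.5448, 0.0264, 0.0526]
eef_rot: [-179.9, 0.1, -99.2]
contact_force: [3.1, 4.8, 3.3]
gripper_width: 0.0157
```

```bash
python3 st2.py
```

```text
-99.16 0.267
```

carry_out(
  commands=[0,0,0,0,1],
)

```text
time_s: 19.4
tcp_pos: [0.5449, 0.0264, 0.0527]
eef_rot: [-179.9, 0.1, -99.1]
contact_force: [3.6, 5.3, 2.6]
gripper_width: 0.0159
```

```bash
python3 st2.py
```

```text
-99.15 0.184
```

carry_out(
  commands=[0,0,0,-0.1,1],
)

```text
time_s: 19.5
tcp_pos: [0.5448, 0.0264, 0.0526]
eef_rot: [-179.9, 0.1, -99.5]
contact_force: [3.4, 4.1, 3.4]
gripper_width: 0.0155
```

```bash
python3 st2.py
```

```text
-99.54 0.205
```

carry_out(
  commands=[0,0,0,-0.08,1],
)

```text
time_s: 19.6
tcp_pos: [0.5449, 0.0264, 0.0526]
eef_rot: [-179.9, 0.1, -99.9]
contact_force: [4.5, 4.3, 3.4]
gripper_width: 0.0158
```

```bash
python3 st2.py
```

```text
-99.87 0.199
```

carry_out(
  commands=[0,0,0,0.25,1,0,0,0,0.25,1],
)

```text
time_s: 19.8
tcp_pos: [0.5448, 0.0263, 0.0526]
eef_rot: [-179.9, 0.1, -97.9]
contact_force: [2.4, 5.3, 2.3]
gripper_width: 0.0159
```

```bash
python3 st2.py
```

```text
-97.86 -0.094
```

carry_out(
  commands=[0,0,0,0.25,1],
)

```text
time_s: 19.9
tcp_pos: [0.5448, 0.0263, 0.0526]
eef_rot: [-179.9, 0.1, -96.9]
contact_force: [3.3, 4.1, 2.7]
gripper_width: 0.0159
```

```bash
python3 st2.py
```

```text
-96.87 -0.051
```

carry_out(
  commands=[0,0,0,0.25,1],
)

```text
time_s: 20.0
tcp_pos: [0.5448, 0.0264, 0.0526]
eef_rot: [-179.9, 0.1, -95.9]
contact_force: [2.3, 4.3, 3.8]
gripper_width: 0.0161
```

```bash
python3 st2.py
```

```text
-95.86 -0.147
```

carry_out(
  commands=[0,0,0,-0.25,1,0,0,0,-0.25,1],
)

```text
time_s: 20.2
tcp_pos: [0.5448, 0.0263, 0.0526]
eef_rot: [-179.9, 0.1, -97.9]
contact_force: [3.6, 4.2, 3.2]
gripper_width: 0.0156
```

```bash
python3 st2.py
```

```text
-97.90 0.217
```

carry_out(
  commands=[0,0,0,-0.25,1],
)

```text
time_s: 20.3
tcp_pos: [0.5449, 0.0264, 0.0527]
eef_rot: [-179.9, 0.1, -98.9]
contact_force: [3.5, 4.0, 3.1]
gripper_width: 0.0155
```

```bash
python3 st2.py
```

```text
-98.90 0.210
```

carry_out(
  commands=[0,0,0,-0.25,1],
)

```text
time_s: 20.4
tcp_pos: [0.5448, 0.0263, 0.0526]
eef_rot: [-179.9, 0.1, -99.9]
contact_force: [3.4, 4.5, 2.7]
gripper_width: 0.0159
```

```bash
python3 st2.py
```

```text
-99.90 0.283
```

carry_out(
  commands=[0,0,0,-0.2,1],
)

```text
time_s: 20.5
tcp_pos: [0.5449, 0.0264, 0.0526]
eef_rot: [-179.9, 0.1, -100.7]
contact_force: [3.9, 4.0, 3.0]
gripper_width: 0.016
```

```bash
python3 st2.py
```

```text
-100.70 0.347
```

carry_out(
  commands=[0,0,0,0.25,1,0,0,0,0.25,1],
)

```text
time_s: 20.7
tcp_pos: [0.5449, 0.0264, 0.0527]
eef_rot: [-179.9, 0.1, -98.7]
contact_force: [3.5, 4.3, 3.6]
gripper_width: 0.016
```

```bash
python3 st2.py
```

```text
-98.66 -0.113
```

carry_out(
  commands=[0,0,0,0.25,1],
)

```text
time_s: 20.8
tcp_pos: [0.5448, 0.0263, 0.0526]
eef_rot: [-179.9, 0.1, -97.7]
contact_force: [3.8, 4.7, 2.7]
gripper_width: 0.0159
```

```bash
python3 st2.py
```

```text
-97.67 -0.122
```

carry_out(
  commands=[0,0,0,0.25,1],
)

```text
time_s: 20.9
tcp_pos: [0.5448, 0.0264, 0.0527]
eef_rot: [-179.9, 0.1, -96.7]
contact_force: [3.6, 4.6, 3.5]
gripper_width: 0.016
```

```bash
python3 st2.py
```

```text
-96.66 -0.129
```

carry_out(
  commands=[0,0,0,0.25,1],
)

```text
time_s: 21.0
tcp_pos: [0.5448, 0.0264, 0.0526]
eef_rot: [-179.9, 0.1, -95.7]
contact_force: [3.8, 4.6, 3.6]
gripper_width: 0.0158
```

```bash
python3 st2.py
```

```text
-95.66 -0.141
```

carry_out(
  commands=[0,0,0,-0.25,1,0,0,0,-0.25,1],
)

```text
time_s: 21.2
tcp_pos: [0.5448, 0.0264, 0.0526]
eef_rot: [-179.9, 0.1, -97.7]
contact_force: [4.4, 3.9, 3.9]
gripper_width: 0.0163
```

```bash
python3 st2.py
```

```text
-97.70 0.272
```

carry_out(
  commands=[0,0,0,-0.25,1],
)

```text
time_s: 21.3
tcp_pos: [0.5449, 0.0264, 0.0526]
eef_rot: [-179.9, 0.1, -98.7]
contact_force: [4.0, 4.1, 2.4]
gripper_width: 0.0161
```

```bash
python3 st2.py
```

```text
-98.70 0.218
```

carry_out(
  commands=[0,0,0,-0.25,1],
)

```text
time_s: 21.4
tcp_pos: [0.5449, 0.0264, 0.0527]
eef_rot: [-179.9, 0.1, -99.7]
contact_force: [3.6, 4.6, 2.3]
gripper_width: 0.0159
```

```bash
python3 st2.py
```

```text
-99.70 0.343
```

carry_out(
  commands=[0,0,0,-0.25,1],
)

```text
time_s: 21.5
tcp_pos: [0.5449, 0.0264, 0.0527]
eef_rot: [-179.9, 0.1, -100.7]
contact_force: [4.5, 4.1, 2.5]
gripper_width: 0.0159
```

```bash
python3 st2.py
```

```text
-100.69 0.261
```

Run:
```python
import numpy as np
from scipy.optimize import least_squares
F=[(19.4,.18),(38.2,.176),(57,.182),(63,.204),(69,.19),(73,.179),(79.8,.202),(80.8,.21),(81.8,.18),(82.8,.177),(83.8,.197),(85.8,.218),(86.8,.184),(87.8,.211),(88.8,.191),(89.8,.183),(90.8,.187),(91.8,.172),(92.8,.2),(93.8,.166),(94.8,.197),(95.8,.236),(96.8,.235),(97.8,.244),(98.8,.304),(97.9,.217),(98.9,.21),(99.9,.283),(100.7,.347),(97.7,.272),(98.7,.218),(99.7,.343),(100.7,.261)]
B=[(97.86,-.094),(96.87,-.051),(95.86,-.147),(98.66,-.113),(97.67,-.122),(96.66,-.129),(95.66,-.141)]
F,B=np.array(F),np.array(B)
for useB in (0,1):
    def res(p):
        b,k,t=p; r=F[:,1]-b-k*np.clip(F[:,0]-t,0,None)
        return np.r_[r,B[:,1]+b-k*np.clip(B[:,0]-t,0,None)] if useB else r
    s=least_squares(res,[.19,.015,94],loss='soft_l1',f_scale=.02); b,k,t=s.x; print(s.x,'force at 100.7',100*k*(100.7-t),'sd',np.std(s.fun))
```

```text
[1.88614368e-01 1.61795785e-02 9.39797463e+01] force at 100.7 10.873087177688099 sd 0.024995852140561988
[1.84720734e-01 1.69612259e-02 9.36831504e+01] force at 100.7 11.901437190378667 sd 0.0264312731757378
```

Fit says about 11–12 N at −100.7°. I'll ease back and re-approach to −99.8° (about 10 N), then release.

carry_out(
  commands=[0,0,0,0.25,1,0,0,0,0.25,1,0,0,0,-0.14,1,0,0,0,-0.14,1,0,0,0,0,1,0,0,0,0,1],
)

```text
time_s: 22.1
tcp_pos: [0.5448, 0.0263, 0.0526]
eef_rot: [-179.9, 0.1, -99.8]
contact_force: [4.5, 4.2, 2.6]
gripper_width: 0.0156
```

```bash
python3 st.py
```

```text
22.1 [0.5448 0.0263 0.0526] [-1.7986e+02  9.0000e-02 -9.9790e+01] [4.5 4.2 2.6] M [ 1.68  -1.458  0.206] 0.015616087780418682 [  0.  -40.1 -33.2]
```

carry_out(
  commands=[0,0,0,0,0.4,0,0,0,0,0.35,0,0,0,0,0.35,0,0,0,0,0.35],
)

```text
time_s: 22.5
tcp_pos: [0.5427, 0.0251, 0.0517]
eef_rot: [179.9, -0.0, -99.8]
contact_force: [-0.5, 0.6, 1.0]
gripper_width: 0.0282
```

carry_out(
  commands=[0,0,0.3,0,0.35,0,0,0.5,0,0.35,0,0,0.7,0,0.35,0,0,0.8,0,0.35,0,0,0.8,0,0.35,0,0,0.6,0,0.35,0,0,0,0,0.35,0,0,0,0,0.35],
)

```text
time_s: 23.3
tcp_pos: [0.5434, 0.0256, 0.2013]
eef_rot: [-179.9, 0.1, -99.8]
contact_force: [-0.7, 0.2, -0.4]
gripper_width: 0.0287
```

```bash
python3 st.py
python3 - <<'E'
from h import *
s,c=wshot('w6')
cv2.imwrite('pics/w6z.png',cv2.resize(c['frame'][:240,130:380,::-1],None,fx=2.5,fy=2.5,interpolation=cv2.INTER_CUBIC))
E
```

```text
23.3 [0.5434 0.0256 0.2013] [-1.7992e+02  7.0000e-02 -9.9800e+01] [-0.7  0.2 -0.4] M [ 0.147 -0.01   0.053] 0.02865008519119033 [ -0.  -59.7 -33.1]
```

View pics/w6z.png

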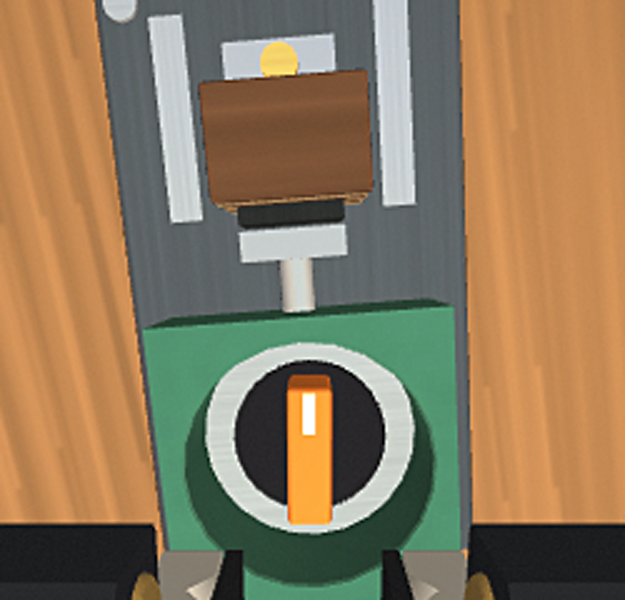

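The block is upright, with the pad (290,213) against it and the backstop (278,55) behind it. The knob stays aligned with the tool yaw, and nothing is touched. Handing in.

```bash
python3 -c "
from plant import r; print(r.close_job())"
```

```text
the job is handed in; nothing more can be done
None
```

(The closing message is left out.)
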